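# Pass a signed souvenir carton through the spring flap

## Robot

A 6-joint arm with a two-finger parallel gripper is mounted at the origin on the work surface. World frame = base frame: x ahead of the robot, y to its left, z up, the work surface at z = 0. Lengths are in m, angles in rad, forces in N, time in s.
With the tool pointing down it reaches from about 0.375 to 0.925 m from the base axis. Payload 5.7 kg.
Tool frame: the origin (TCP) lies on the mounting face of the last link; the fingertips stand 173 mm ahead of it and the grasp point (between the pads) lies 155 mm ahead of it (env.hold_point_z is the distance from the TCP to the grasp point, in m); z points along the fingers, y is the line along which they close (so a half turn about z gives the same grasp; the last joint's range is limited). The gripper opens to 85 mm and grips with 20 to 120 N. Pads are 22 mm wide; open, the fingers measure 114 mm over their backs; the gripper's body (76 mm by 85 mm) begins 54 mm behind the grasp point. The pads swing forward as they close: fully open they stand 13 mm farther back than shut.
Start: joints at [1.182, 0.359, 1.51, -0, 1.272, -0.115], TCP at [0.162, 0.578, 0.405] pointing down, gripper open.
Joint ranges: [-2.97, 2.97], [-1.01, 2.36], [0.21, 2.38], [-0.96, 4.11], [0.2, 2.71], [-2.98, 2.98]. Speed limits (rad/s): [2.39, 2.39, 3.14, 3.14, 3.14, 3.14].

## Interface

Orientations are given as a rotation vector (axis times angle).
In Python, from bench import env, cam, status gives the robot as it stands (env), with the cameras (cam) and the readings (status).
- The arm moves only by the shell command python3 jog.py 'ROWS' [OPENING] [FORCE]. ROWS is a JSON list of rows, 1 to 8 of them, each an object with the fields pos (a list: dx, dy, dz in cm), r (a list: a rotation vector rx, ry, rz in rad); a field left out counts as zero; each row is the pose to reach, as a shift and turn from the pose commanded when the command began, along the tool's axes at that moment; what a row does not reach only later rows make up. A row lasts 1/12 s, in which the tool goes at most 0.0417 m and 0.125 rad, less where a joint would pass 70% of its speed; a pose out of reach is approached as far as the arm can. OPENING is the finger opening in m, set as the command begins (- or left out keeps the last). The fingers move at their own pace and stop on an object; FORCE is the grip in N (left out, the last holds). Time passes only in rows, so rows that do not move let the fingers close. It prints the time, the measured TCP pose, the force, the opening and the grip force at its end. Input that does not fit is refused with a message, and nothing moves.
- status.state(): the state, without advancing time (a new reading comes with each control period).
- cam.camera(name): name is "scene" or "top" or "wrist"; returns the picture (384x512x3 uint8, blue, green, red); there is no depth.
- cam.calibration(name): a dict with "mtx" (3x3 intrinsics, pixels), "xyz" and "rotation" of the camera in the world. Camera axes: x right, y down, z forward; pixel columns grow to the right and rows downward; lengths in m; the calibration is good to about 2 mm. A picture is of the moment at which its call begins: read the wrist's pose just before it. calibration takes no time and is no camera call; for the wrist camera it gives the pose at the moment of the call.
- env.close_job(): hands the job in; it is judged then, once.
The state is a dict: "time": time; "joint_pos": joint angles; "qvel": joint speeds; "joint_efforts": joint torques, N m; "tcp_pos": TCP position; "tcp_rot": TCP orientation; "wrist_force": force on the tool from outside, world axes, zero at the start; "torque": the same for the moment, N m; "finger_gap": finger opening in m; "grip_force": force on a finger pad.
Only numpy, scipy, OpenCV 4.12 (cv2) and the standard library are available. Lean on these libraries where they do the work, as an engineer would, in place of code of your own. Each camera call takes 0.05 s, during which the arm holds its last target. There are 200 camera calls.

## Task

Hand in the small cardboard carton standing on the white deck: push the orange self-closing flap open with one finger and, while that finger keeps it open, push the carton with the other finger through the doorway so that it drops into the bin behind, then take the fingers away and let the flap close. The ink on the carton is still wet, so the carton must not push the flap, and it must be slid gently along the deck, never lifted. Leave the helmet, the standing marker and the pen cup where they are.

Things in the scene. Friction and masses are not known exactly. Their poses are not given: they have to be found in the camera images.
- station: Fixed hand-in station (deck, doorway with flap, bin behind), moved and turned about z from run to run. Origin: on the table, under the middle of the doorway. Its +x is the way through the doorway, +y the flap's hinge side, z up. Lengths below in mm in this frame.
- deck (a point): Point on the white level deck's top at x -90, y -25, z 85. The deck spans x -190..0, y -100..100, 85 above the table, no rims. It ends at x = 0 in a drop into the bin.
- doorway (a point): Middle of the doorway at deck height (x 0, y 0, z 85). Two grey posts, 12 thick in x, z 85..145, stand at y -100..-70 and y 74..100 (a thin steel pin at y 68..76 is the hinge). Between them the doorway is 140 wide and has no lintel: fingers pointing down can travel through it.
- flap (a joint): Orange upright flap with a black free edge, closing the doorway. Radians: 0 = shut (in the plane x = 0), grows as it swings to +x over the bin, stop at 1.5. Vertical hinge at x 0, y 70; it reaches 138 from the hinge towards -y; 4 thick, z 93..145. A spring always shuts it: 0.12 N m when shut, 0.3 N m at 1.2 rad (about 3 to 5 N on a finger 40 to 80 from the hinge).
- flap_edge (a point): Middle of the black free edge of the flap (138 mm from the hinge, 119 mm above the table).
- carton: Loose brown carton 50 x 50 x 42, yellow band, white label on top, 0.08 to 0.17 kg. Origin: centre of its underside. Stands on the deck before the half of the doorway away from the hinge (x -110..-68, y -40..-12), square to the deck within 0.15 rad. It tips into the bin once its centre passes x = 0, and then lies below the flap however it lands.
- bin_floor (a point): Centre of the padded bin floor (x 90, y 0, z 6). The bin is open-topped: inside x 0..180, y -90..90; walls 10 thick, up to z 100.
- mini_helmet: Bystander: loose green miniature football helmet with black face bars, about 140 x 125 x 105 mm, on the table on the hinge side of the station. Origin: centre of its underside. Leave it.
- marker: Bystander: marker pen standing upright on its red cap on the table, 19 mm diameter, 125 mm tall, beside the deck on the side away from the hinge. Easily toppled. Origin: centre of its foot. Leave it.
- pen_cup: Bystander: black cup 76 mm wide with three pens, 136 mm tall, on the table beside the bin on the side away from the hinge. Origin: centre of its underside. Leave it.

How it is judged:
On the way, in this order (a step that is already met when the one before it is completed fails the run):
1. a finger pushes the flap open (over 0.5 rad) while the carton is still on the deck, its centre before the doorway (value of joint flap above 0.5 rad and contact force between the fingers and flap above 0.3 N and x of carton in the frame of station below -0.003 m and z of carton in the frame of station above 0.08 m), for 0.05 s.
2. the carton is down in the bin while a finger still holds the flap open (over 0.5 rad) (value of joint flap above 0.5 rad and contact force between the fingers and flap above 0.3 N and x of carton in the frame of station above 0 m and height (world z) of carton below 0.07 m), for 0.1 s.
At the end, for the whole second after the job is handed in: The carton lies at rest inside the bin, in any attitude; the flap has closed (within 0.06 rad); helmet, marker and pen cup are within 20 mm of where they stood and the marker is upright (value of joint flap below 0.06 rad and x of carton in the frame of station between 0 and 0.18 m and y of carton in the frame of station between -0.09 and 0.09 m and height (world z) of carton below 0.07 m and linear speed of carton below 0.02 m/s and distance of each of mini_helmet, marker, pen_cup from where it was at the start of the episode below 0.02 m and angle between marker's own z axis and vertical below 0.2 rad); the robot touches nothing.
It fails at once if the carton pushes against the flap (over 1 N) (contact force between carton and flap above 1 N).
It fails at once if the carton is lifted more than 12 mm off the deck (z of carton in the frame of station above 0.097 m).
It fails at once if the fingers press the carton harder than 15 N (contact force between the fingers and carton above 15 N).
It fails at once if a bystander is moved more than 20 mm (distance of any of mini_helmet, marker, pen_cup from where it was at the start of the episode above 0.02 m).
It also fails if it takes over 35 s, if anything falls off the work surface, if the arm or the gripper's body presses on something with over 40 N, if the wrist force passes 120 N, or if a joint passes its speed limit or range.

## Working session

There is one attempt and no reset: what is moved stays moved. The work goes in short steps, Python scripts to look and compute and a shell command to move; the robot and the scene stay as the last step left them, time stands still between calls to the robot, and variables do not carry over. Pictures are saved under pics/ and viewed, at most 10 in all, crops included, and the job is handed in when it is done.

```bash
ls; mkdir -p pics; python3 - <<'E'
from bench import env, cam, status
import cv2
s=status.state();print(s['time'],s['tcp_pos'],s['tcp_rot'],s['finger_gap'])
for n in("top","scene"):
    im=cam.camera(n);cv2.imwrite(f"pics/{n}0.png",im);c=cam.calibration(n);print(n,c)
E
```

```text
bench.py
jog.py
pics
0.0 [0.16210036 0.57731233 0.40382689] [-4.28665281e-01 -3.11172771e+00  2.85886242e-03] 0.08520275321200578
top {'mtx': array([[415.7473922 ,   0.        , 256.93954108],
       [  0.        , 415.7473922 , 193.19470901],
       [  0.        ,   0.        ,   1.        ]]), 'xyz': array([0.57091717, 0.0274426 , 0.96781104]), 'rotation': array([-2.20777132,  2.15987307,  0.00677019])}
scene {'mtx': array([[469.14887347,   0.        , 263.66349976],
       [  0.        , 469.14887347, 197.83737483],
       [  0.        ,   0.        ,   1.        ]]), 'xyz': array([ 1.15971745, -0.32341392,  0.86708858]), 'rotation': array([-2.20639569, -1.1849236 ,  0.41949359])}
```

View pics/top0.png

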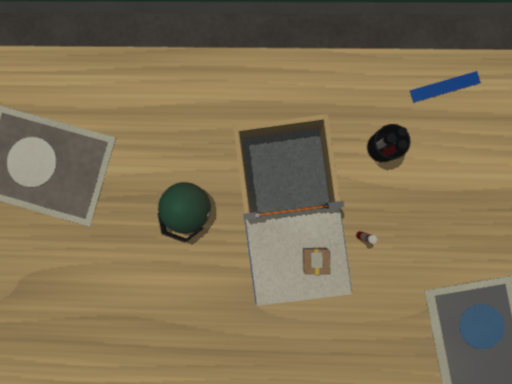

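View pics/scene0.png

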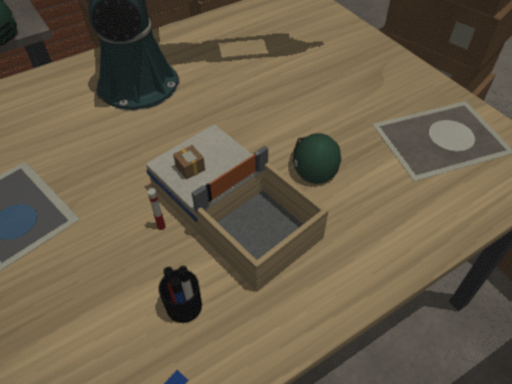

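The top view shows the station nearly square to the world: deck at px (247–351, 211–304), flap on row ~211, and carton at (317, 261). The marker is at (367, 238), the helmet at (184, 208) and the cup at (388, 143). The scene view agrees.

```bash
cat > h.py <<'E'
import numpy as np,cv2
from scipy.spatial.transform import Rotation as R
from bench import env, cam, status
def onz(c,uv,z):
    uv=np.atleast_2d(np.asarray(uv,float)); d=np.c_[uv,np.ones(len(uv))]@np.linalg.inv(c['mtx']).T@R.from_rotvec(c['rotation']).as_matrix().T
    o=np.asarray(c['xyz']); return (o+d*((z-o[2])/d[:,2])[:,None])[:,:2]
def big(m):
    return max(cv2.findContours(m,cv2.RETR_EXTERNAL,cv2.CHAIN_APPROX_NONE)[0],key=cv2.contourArea)
def station(p,S): # world xy -> station xy (m)
    a=S[2];return (np.atleast_2d(p)-S[:2])@np.array([[np.cos(a),-np.sin(a)],[np.sin(a),np.cos(a)]])
def world(p,S):
    a=S[2];return np.atleast_2d(p)@np.array([[np.cos(a),np.sin(a)],[-np.sin(a),np.cos(a)]])+S[:2]
def carton(im,c,box=(280,190,345,290)):
    x0,y0,x1,y1=box;h=cv2.cvtColor(im[y0:y1,x0:x1],cv2.COLOR_BGR2HSV)
    m=cv2.inRange(h,(5,70,40),(35,255,255));return m,(x0,y0)
E
python3 - <<'E'
from h import *
im=cv2.imread('pics/top0.png');c=cam.calibration('top')
h=cv2.cvtColor(im,cv2.COLOR_BGR2HSV)
m=cv2.inRange(h,(0,0,120),(179,50,255)); m[:205]=0;m[315:]=0;m[:,:235]=0;m[:,355:]=0
k=big(m)[:,0].astype(float)
r=cv2.minAreaRect(k.astype(np.float32));print('rect',r);
b=cv2.boxPoints(r);print(b, onz(c,b,.085))
m2=cv2.inRange(h,(3,120,60),(14,255,255));m2[:190]=0;m2[230:]=0
p=cv2.findNonZero(m2)[:,0];print('orange',len(p),p.min(0),p.max(0))
print('flapends',onz(c,[p[p[:,0].argmin()],p[p[:,0].argmax()]],.145))
m3,o=carton(im,c);print(cv2.boundingRect(cv2.findNonZero(m3)))
s=status.state();print(R.from_rotvec(s['tcp_rot']).as_matrix().round(3))
v=cv2.resize(im[195:315,235:385],None,fx=5,fy=5,interpolation=cv2.INTER_CUBIC)
cv2.imwrite('pics/crop.png',v)
E
```

```text
rect ((297.830810546875, 256.64617919921875), (85.5839614868164, 97.24323272705078), 82.87498474121094)
[[244.27696 220.21541]
 [340.7693  208.15388]
 [351.38464 293.07697]
 [254.89233 305.1385 ]] [[ 0.54291505  0.08924783]
 [ 0.57313171 -0.1137874 ]
 [ 0.39628815 -0.13858277]
 [ 0.36485606  0.06260853]]
orange 162 [260 205] [326 215]
flapends [[ 0.5598059   0.05422957]
 [ 0.57852578 -0.07526075]]
(0, 0, 65, 85)
[[-0.963  0.27  -0.001]
 [ 0.27   0.963 -0.002]
 [ 0.    -0.002 -1.   ]]
```

View pics/crop.png

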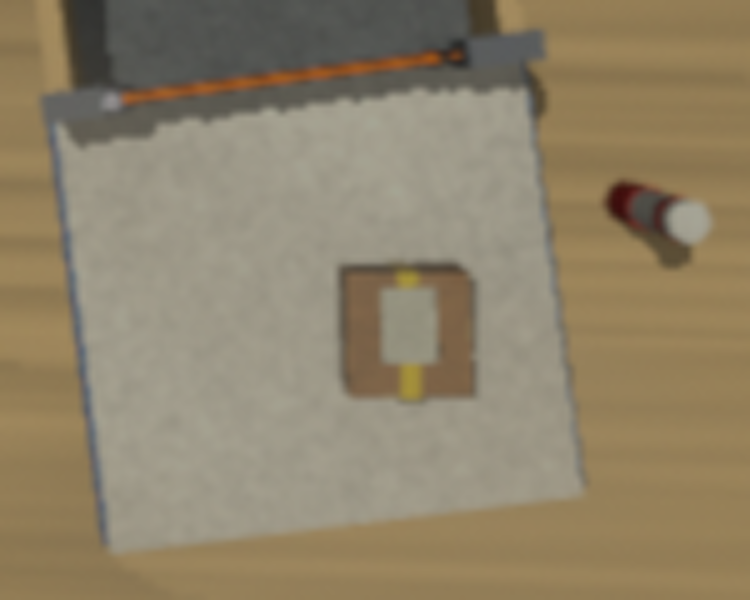

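The crop shows the deck's near corners at (107, 551) and (583, 493). The flap's top line runs from (115, 98) to (465, 52), and the carton's top face spans about (347–475, 270–397), nearly world-square. The marker is well to the right of the deck.

```bash
python3 - <<'E'
from h import *
c=cam.calibration('top')
f=lambda q:np.array(q,float)/5+[234.6,194.6]
d=onz(c,f([[107,551],[583,493],[57,135],[530,88]]),.085);fl=onz(c,f([[112,99],[466,53]]),.145)
a1=np.arctan2(*(d[1]-d[0])[[1,0]])+np.pi/2; a2=np.arctan2(*(fl[1]-fl[0])[[1,0]])+np.pi/2
al=np.arctan2(*(d[2]-d[0])[[1,0]]);ar=np.arctan2(*(d[3]-d[1])[[1,0]])
print('angles',a1,a2,al,ar,'w',np.linalg.norm(d[1]-d[0]),np.linalg.norm(fl[1]-fl[0]))
a=np.mean([a1,a2,al,ar]);ex=np.array([np.cos(a),np.sin(a)]);ey=np.array([-ex[1],ex[0]])
o1=(d[0]+d[1])/2+.19*ex; o2=fl.mean(0)-.001*ey
print(a,o1,o2)
S=np.r_[(o1+o2)/2,a];np.save('S.npy',S)
k=onz(c,f([[347,270],[473,271],[475,397],[350,397]]),.127);print('carton',station(k,S),station(k.mean(0),S))
mk=station(onz(c,f([[688,221]]),.125),S);print('marker',mk)
s=status.state();M=R.from_rotvec(s['tcp_rot']).as_matrix()
print('S',S,'tcp',station(s['tcp_pos'][:2],S),'tool y ang in st',np.arctan2(M[1,1],M[0,1])-a)
E
```

```text
angles 0.15189244515043265 0.15223736503538965 0.14360758779741617 0.1451110800204901 w 0.20080560439221845 0.1405149096875688
0.14821211950093216 [ 0.56874633 -0.01089986] [ 0.56770454 -0.01032964]
carton [[-0.08072875 -0.01270574]
 [-0.08722317 -0.06254493]
 [-0.13702665 -0.05675392]
 [-0.13110916 -0.00735145]] [[-0.10902193 -0.03483901]]
marker [[-0.0780721  -0.15024549]]
S [ 0.56822544 -0.01061475  0.14821212] tcp [[-0.31483121  0.64146292]] tool y ang in st 1.1488127534080088
```

```bash
cat >> h.py <<'E'
def go(sx,sy,z,phi):
    """rows from now to station xy, z, tool-y angle phi in station"""
    S=np.load('S.npy');s=status.state();M=R.from_rotvec(s['tcp_rot']);m=M.as_matrix()
    t=np.r_[world([sx,sy],S)[0],z]
    a=phi+S[2];y=np.array([np.cos(a),np.sin(a),0]);zz=np.array([0,0,-1.]);T=np.c_[np.cross(y,zz),y,zz]
    print('st',station(s['tcp_pos'][:2],S).round(4),'z',s['tcp_pos'][2].round(4),'F',s['wrist_force'].round(2),'t',s['time'])
    print('row',(m.T@(t-s['tcp_pos'])).round(4).tolist(),(M.inv()*R.from_matrix(T)).as_rotvec().round(4).tolist())
E
python3 -c "
from h import *
go(-.162,-.035,.40,np.pi/2)"
```

```text
st [[-0.3148  0.6415]] z 0.4039 F [ 0.86 -0.63 -0.2 ] t 0.1
row [-0.4165, -0.5545, 0.0048] [-0.0017, -0.0005, -0.422]
```

Careful with the scale: shifts go in cm. That gives: -0.5545 m is -55.45, -0.4165 m is -41.65.

```bash
R='' ; python3 jog.py '[{"pos":[-41.65, -55.45, 0.5], "r":[0, 0, -0.42]}, {"pos":[-41.65, -55.45, 0.5], "r":[0, 0, -0.42]}, {"pos":[-41.65, -55.45, 0.5], "r":[0, 0, -0.42]}, {"pos":[-41.65, -55.45, 0.5], "r":[0, 0, -0.42]}, {"pos":[-41.65, -55.45, 0.5], "r":[0, 0, -0.42]}, {"pos":[-41.65, -55.45, 0.5], "r":[0, 0, -0.42]}, {"pos":[-41.65, -55.45, 0.5], "r":[0, 0, -0.42]}, {"pos":[-41.65, -55.45, 0.5], "r":[0, 0, -0.42]}]' 0.02
python3 -c "
from h import *
go(-.162,-.035,.40,np.pi/2)"
```

```text
time: 0.77
tcp_pos: [0.2824, 0.266, 0.4021]
tcp_rot: [0.231, -3.133, 0.0]
wrist_force: [0.3, 0.2, 0.0]
finger_gap: 0.0201
grip_force: 0.0
st [[-0.2418  0.3158]] z 0.4021 F [0.28 0.19 0.03] t 0.7667
row [-0.0803, -0.3507, 0.0022] [-0.0003, -0.0002, -0.0012]
```

```bash
python3 jog.py '[{"pos":[-8, -35.1, 0.2]}, {"pos":[-8, -35.1, 0.2]}, {"pos":[-8, -35.1, 0.2]}, {"pos":[-8, -35.1, 0.2]}, {"pos":[-8, -35.1, 0.2]}, {"pos":[-8, -35.1, 0.2]}, {"pos":[-8, -35.1, 0.2]}, {"pos":[-8, -35.1, 0.2]}]'
python3 jog.py '[{}]' >/dev/null
python3 -c "
from h import *
go(-.162,-.035,.27,np.pi/2)"
```

```text
time: 1.43
tcp_pos: [0.4031, -0.045, 0.4004]
tcp_rot: [-0.228, 3.133, 0.0]
wrist_force: [1.8, 0.2, 0.1]
finger_gap: 0.0198
grip_force: 0.0
st [[-0.1659 -0.014 ]] z 0.401 F [-0.13 -0.39  0.01] t 1.5167
row [-0.0037, -0.0204, 0.1312] [-0.0047, 0.0032, -0.0077]
```

Converted, 0.131 m is 13.1, 0.12 m is 12.

```bash
python3 jog.py '[{"pos":[-0.2, -2, 4]}, {"pos":[-0.2, -2, 8]}, {"pos":[-0.2, -2, 12]}, {"pos":[-0.2, -2, 13.1]}, {"pos":[-0.2, -2, 13.1]}]'
python3 -c "
from h import *
cv2.imwrite('pics/t1.png',cv2.resize(cam.camera('top')[170:330,220:390],None,fx=4,fy=4,interpolation=2));cv2.imwrite('pics/s1.png',cv2.resize(cam.camera('scene')[110:250,130:290],None,fx=4,fy=4,interpolation=2))
a=cv2.imread('pics/t1.png');b=cv2.imread('pics/s1.png');b=cv2.resize(b,(a.shape[1],a.shape[0]));cv2.imwrite('pics/c1.png',cv2.resize(np.hstack([a,b]),(800,376)))
go(-.07,-.035,.27,np.pi/2)"
```

```text
time: 1.93
tcp_pos: [0.4061, -0.0617, 0.2664]
tcp_rot: [0.228, -3.126, -0.005]
wrist_force: [0.2, 0.0, 0.2]
finger_gap: 0.0199
grip_force: 0.0
st [[-0.166  -0.0273]] z 0.2694 F [ 0.2   1.29 -0.05] t 2.0333
row [-0.096, -0.0075, -0.0007] [0.0005, -0.0012, -0.002]
```

View pics/c1.png

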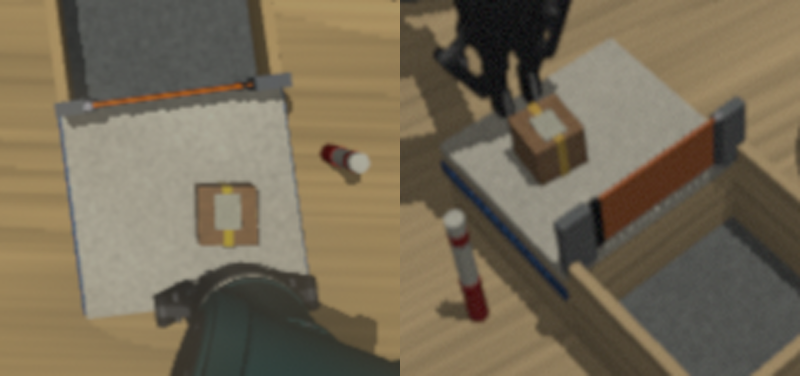

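The fingers are just behind the carton, above the deck. The carton is at crop (227, 213) and nothing has moved. I'll correct y and push gently.

```bash
python3 jog.py '[{"pos":[-0.5, -0.75, 0]}, {"pos":[-1, -0.75, 0]}, {"pos":[-1.5, -0.75, 0]}, {"pos":[-2, -0.75, 0]}, {"pos":[-2.5, -0.75, 0]}, {"pos":[-3, -0.75, 0]}, {"pos":[-3.5, -0.75, 0]}, {"pos":[-4, -0.75, 0]}]'
python3 -c "
from h import *
go(-.076,-.035,.27,np.pi/2)"
```

```text
time: 2.7
tcp_pos: [0.449, -0.0637, 0.2695]
tcp_rot: [0.23, -3.132, -0.0]
wrist_force: [-1.8, -1.1, 1.4]
finger_gap: 0.0202
grip_force: 0.9
st [[-0.1258 -0.0348]] z 0.2695 F [-1.78 -1.12  1.44] t 2.7
row [-0.0498, -0.0001, -0.0006] [0.0002, -0.0007, -0.0018]
```

```bash
python3 jog.py '[{"pos":[-0.5, 0, 0]}, {"pos":[-1, 0, 0]}, {"pos":[-1.5, 0, 0]}, {"pos":[-2, 0, 0]}, {"pos":[-2.5, 0, 0]}, {"pos":[-3, 0, 0]}, {"pos":[-3.5, 0, 0]}, {"pos":[-4, 0, 0]}]'
python3 -c "
from h import *
a=cam.camera('top');cv2.imwrite('pics/t2.png',a);cv2.imwrite('pics/c2.png',cv2.resize(a[195:315,235:385],None,fx=5,fy=5,interpolation=2))
go(-.076,-.035,.27,np.pi/2)"
```

```text
time: 3.37
tcp_pos: [0.4889, -0.058, 0.2694]
tcp_rot: [-0.229, 3.133, -0.0]
wrist_force: [-0.9, -0.4, -0.9]
finger_gap: 0.0199
grip_force: 0.3
st [[-0.0844 -0.0354]] z 0.2696 F [ 1.38 -0.51 -1.03] t 3.4167
row [-0.0084, 0.0004, -0.0004] [-0.0005, 0.0017, -0.0021]
```

View pics/c2.png

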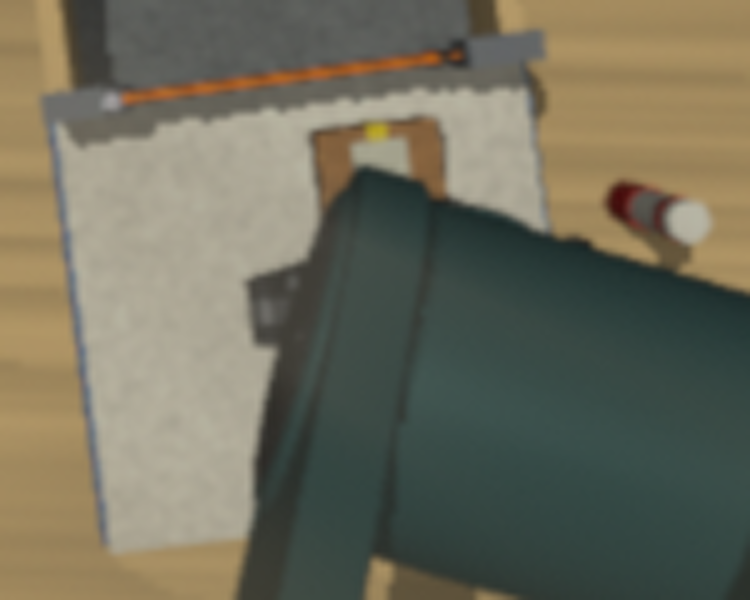

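The carton is now square to the station, with its front top edge at crop (315, 133) to (437, 118). I'll convert that to station coordinates.

```bash
python3 -c "
from h import *
c=cam.calibration('top');S=np.load('S.npy')
print(station(onz(c,np.array([[315,133],[440,119]])/5+[234.6,194.6],.127),S))"
```

```text
[[-0.02470594 -0.00706088]
 [-0.02534325 -0.0574476 ]]
```

Converted, -0.075 m is -7.5, -0.035 m is -3.5.

```bash
python3 jog.py '[{"pos":[-0.5, 0, 0]}, {"pos":[-1, 0, 0]}, {"pos":[-1, 0, 0]}, {"pos":[1, 0, 0]}, {"pos":[3, 0, 0]}, {"pos":[3, 0, -3.5]}, {"pos":[3, 0, -7.5]}, {"pos":[3, 0, -7.5]}]'
python3 -c "
from h import *
go(-.07,0.0,.345,np.radians(33))"
```

```text
time: 4.08
tcp_pos: [0.4608, -0.0631, 0.3503]
tcp_rot: [-0.228, 3.123, -0.006]
wrist_force: [1.6, -0.3, 0.1]
finger_gap: 0.0202
grip_force: 0.0
st [[-0.114  -0.0361]] z 0.3503 F [ 1.58 -0.26  0.08] t 4.0833
row [-0.0438, 0.0362, 0.0056] [0.0008, 0.011, 0.9926]
```

```bash
python3 jog.py '[{"pos":[-4.4, 3.6, 0], "r":[0, 0, 0.99]}, {"pos":[-4.4, 3.6, 0], "r":[0, 0, 0.99]}, {"pos":[-4.4, 3.6, 0], "r":[0, 0, 0.99]}, {"pos":[-4.4, 3.6, 0], "r":[0, 0, 0.99]}, {"pos":[-4.4, 3.6, 0], "r":[0, 0, 0.99]}, {"pos":[-4.4, 3.6, 0], "r":[0, 0, 0.99]}, {"pos":[-4.4, 3.6, 0], "r":[0, 0, 0.99]}, {"pos":[-4.4, 3.6, 0], "r":[0, 0, 0.99]}]' 0.085
python3 jog.py '[{}, {}]'
python3 -c "
from h import *
a=cam.camera('top');cv2.imwrite('pics/t3.png',a);cv2.imwrite('pics/c3.png',np.vstack([cv2.resize(a[195:275,235:385],None,fx=3.7,fy=3.7,interpolation=2),cv2.resize(cam.camera('scene')[110:190,130:280],None,fx=3.7,fy=3.7,interpolation=2)]))
go(-.072,0.0,.27,np.radians(33))"
```

```text
time: 4.75
tcp_pos: [0.4972, -0.0204, 0.3446]
tcp_rot: [1.292, 2.863, 0.0]
wrist_force: [0.3, 0.0, 0.1]
finger_gap: 0.0848
grip_force: 0.0
time: 4.92
tcp_pos: [0.4971, -0.0204, 0.3446]
tcp_rot: [1.278, 2.869, 0.0]
wrist_force: [0.4, -0.2, -0.7]
finger_gap: 0.0851
grip_force: 0.0
st [[-0.0719  0.0008]] z 0.3446 F [-0.25  0.15 -0.83] t 5.0167
row [-0.0006, -0.0005, 0.0746] [0.0001, 0.0003, 0.0084]
```

View pics/c3.png

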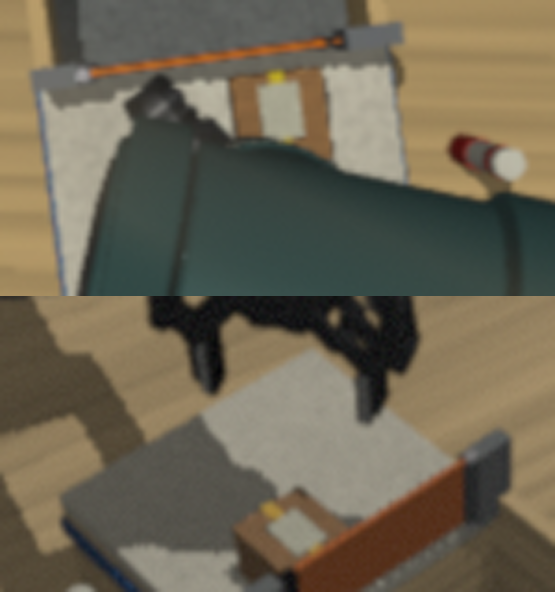

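Both views show the carton with its front about 15 mm before the flap. The forward finger (scene, 370, 400) is clear of it on the hinge side and the other finger (205, 370) is behind it. Lowering now.

Converted, 0.075 m is 7.5, 0.065 m is 6.5.

```bash
python3 jog.py '[{"pos":[0, 0, 3.5], "r":[0, 0, 0.008]}, {"pos":[0, 0, 6.5], "r":[0, 0, 0.008]}, {"pos":[0, 0, 7.5], "r":[0, 0, 0.008]}, {"pos":[0, 0, 7.5], "r":[0, 0, 0.008]}, {"pos":[0, 0, 7.5], "r":[0, 0, 0.008]}]'
python3 -c "
from h import *
go(-.032,0.0,.27,np.radians(33))"
```

```text
time: 5.43
tcp_pos: [0.497, -0.0204, 0.2695]
tcp_rot: [-1.293, -2.862, 0.001]
wrist_force: [-0.6, -0.7, 0.7]
finger_gap: 0.0852
grip_force: 0.0
st [[-0.0719  0.0008]] z 0.2695 F [-0.63 -0.7   0.73] t 5.4333
row [-0.0223, 0.0331, -0.0005] [-0.0008, -0.0008, -0.0019]
```

```bash
python3 jog.py '[{"pos":[-0.3, 0.4, 0]}, {"pos":[-0.6, 0.8, 0]}, {"pos":[-0.8, 1.2, 0]}, {"pos":[-1.1, 1.6, 0]}, {"pos":[-1.4, 2.1, 0]}, {"pos":[-1.7, 2.5, 0]}, {"pos":[-2, 2.9, 0]}, {"pos":[-2.2, 3.3, 0]}]'
python3 -c "
from h import *
cv2.imwrite('pics/c4.png',np.vstack([cv2.resize(cam.camera('top')[175:255,235:385],None,fx=3.7,fy=3.7,interpolation=2),cv2.resize(cam.camera('scene')[130:210,150:300],None,fx=3.7,fy=3.7,interpolation=2)]))
go(-.0,0.0,.27,np.radians(33))"
```

```text
time: 6.1
tcp_pos: [0.5359, -0.015, 0.2691]
tcp_rot: [-1.293, -2.86, 0.001]
wrist_force: [-7.0, -0.0, 1.3]
finger_gap: 0.0848
grip_force: 2.6
st [[-0.0321  0.0004]] z 0.269 F [-4.1  -0.52 -0.56] t 6.2
row [-0.0177, 0.0268, -0.001] [-0.001, -0.0008, -0.0027]
```

View pics/c4.png

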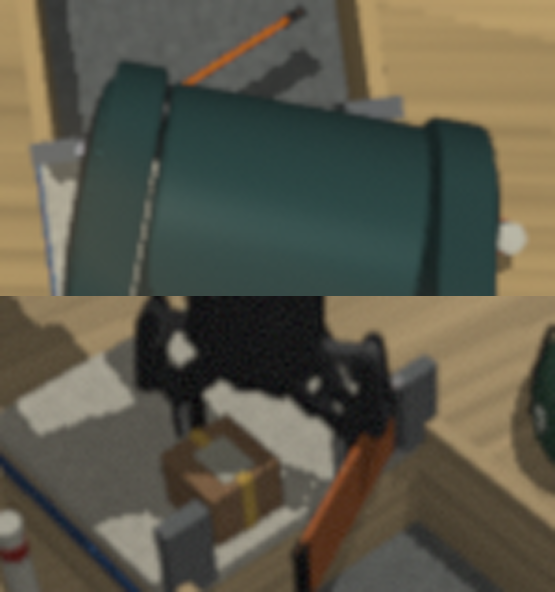

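The flap is already open about 0.5 rad and well ahead of the carton. The rear finger is just reaching the carton, so I'll keep going.

Converted, -0.008 m is -0.8, 0.008 m is 0.8.

```bash
python3 jog.py '[{"pos":[-0.3, 0.4, 0]}, {"pos":[-0.6, 0.8, 0]}, {"pos":[-0.8, 1.2, 0]}, {"pos":[-1.1, 1.6, 0]}, {"pos":[-1.4, 2.1, 0]}, {"pos":[-1.6, 2.4, 0]}]'
python3 -c "
from h import *
cv2.imwrite('pics/c5.png',np.vstack([cv2.resize(cam.camera('top')[175:255,235:385],None,fx=3.7,fy=3.7,interpolation=2),cv2.resize(cam.camera('scene')[130:210,150:300],None,fx=3.7,fy=3.7,interpolation=2)]))
go(.008,0.0,.27,np.radians(33))"
```

```text
time: 6.7
tcp_pos: [0.5637, -0.0116, 0.2688]
tcp_rot: [-1.293, -2.859, 0.004]
wrist_force: [-6.9, -2.3, 1.0]
finger_gap: 0.0849
grip_force: 3.4
st [[-0.004  -0.0005]] z 0.2689 F [-4.86 -2.85 -0.54] t 6.8
row [-0.0061, 0.0103, -0.0012] [-0.0024, -0.001, -0.0027]
```

View pics/c5.png

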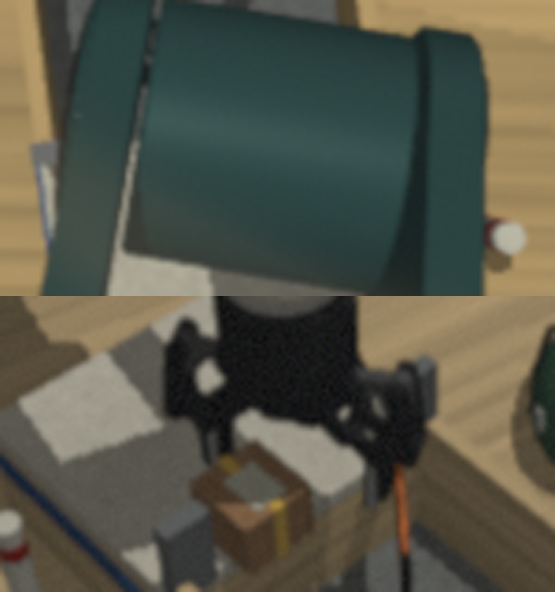

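The carton is overhanging the edge and still straight, and the flap is swung well clear. I'll push the last stretch.

```bash
python3 jog.py '[{"pos":[-0.2, 0.3, 0]}, {"pos":[-0.4, 0.6, 0]}, {"pos":[-0.6, 0.9, 0]}, {"pos":[-0.8, 1.2, 0]}, {"pos":[-0.8, 1.2, 0]}, {"pos":[-0.8, 1.2, 0]}]'
python3 -c "
from h import *
cv2.imwrite('pics/c6.png',cv2.resize(cam.camera('scene')[130:250,150:310],None,fx=4,fy=4,interpolation=2))
go(.02,0.0,.27,np.radians(33))"
```

```text
time: 7.3
tcp_pos: [0.5793, -0.0099, 0.2692]
tcp_rot: [1.295, 2.862, -0.001]
wrist_force: [-2.3, -3.5, -2.8]
finger_gap: 0.0851
grip_force: 2.0
st [[ 0.011  -0.0009]] z 0.2692 F [-0.68 -3.71 -2.45] t 7.35
row [-0.0041, 0.008, -0.0008] [-0.0004, 0.0008, -0.0032]
```

View pics/c6.png

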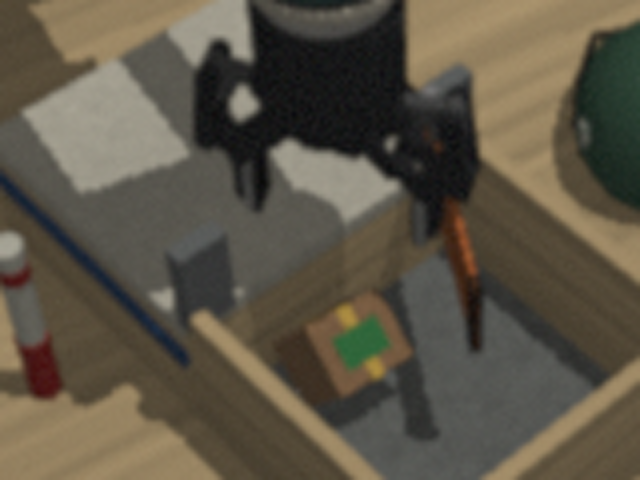

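The carton is down in the bin with the flap still held open. I'll hold briefly, back out and rise.

```bash
python3 jog.py '[{}, {}, {}, {"pos":[1, -1.4, 0]}, {"pos":[2, -2.9, 0]}, {"pos":[3, -4.5, 0]}, {"pos":[4, -6.1, 0]}, {"pos":[5, -7.6, 0]}]'
python3 jog.py '[{}, {"pos":[0, 0, -3]}, {"pos":[0, 0, -6]}, {"pos":[0, 0, -10]}, {"pos":[0, 0, -13]}, {"pos":[0, 0, -13]}, {"pos":[0, 0, -13]}]'
python3 -c "
from h import *
cv2.imwrite('pics/c7.png',np.hstack([cv2.resize(cam.camera('scene')[100:330,130:350],(380,400),interpolation=2),cv2.resize(cam.camera('top')[110:270,140:420],(420,240))[:,:].copy() if 0 else cv2.resize(cam.camera('top')[100:310,140:420],(420,400))]))
go(-.07,0.0,.4,np.radians(33))"
```

```text
time: 8.02
tcp_pos: [0.489, -0.0218, 0.2701]
tcp_rot: [1.294, 2.86, 0.003]
wrist_force: [-0.4, -0.4, 0.2]
finger_gap: 0.085
grip_force: 0.0
time: 8.6
tcp_pos: [0.491, -0.0218, 0.4023]
tcp_rot: [1.291, 2.856, 0.004]
wrist_force: [-0.1, 0.2, -0.9]
finger_gap: 0.085
grip_force: 0.0
st [[-0.0797  0.0007]] z 0.3993 F [-0.89  0.12 -0.67] t 8.7
row [-0.0058, 0.0077, -0.0007] [0.0009, 0.0003, -0.0028]
```

View pics/c7.png

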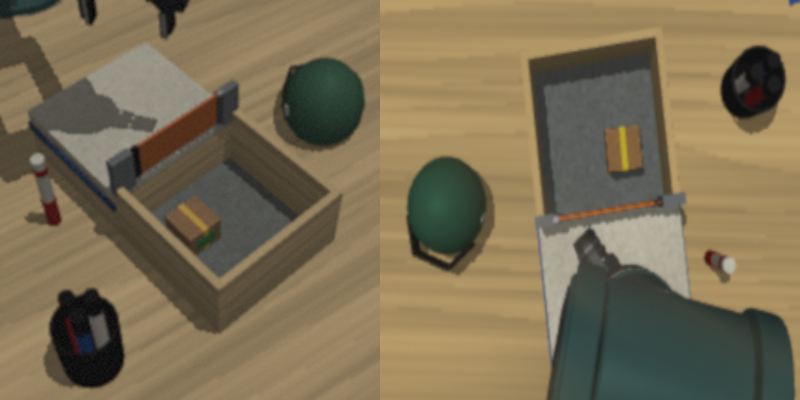

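The carton lies in the bin (top view, 624, 148), the flap is shut and the bystanders are in place. I'll let everything settle, then hand in.

```bash
python3 jog.py '[{}, {}, {}, {}, {}, {}]'; python3 -c "
from bench import env, cam, status
print(env.close_job())"
```

```text
time: 9.2
tcp_pos: [0.489, -0.022, 0.3992]
tcp_rot: [-1.295, -2.862, 0.0]
wrist_force: [-0.3, -0.1, 0.3]
finger_gap: 0.0849
grip_force: 0.0
the job is handed in; nothing more can be done
None
```

I handed the job in at 9.2 s: in the last pictures the carton is in the bin, the flap is shut, and the helmet, marker and pen cup look undisturbed; the hand-in call returned no verdict.

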